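Show the bearing ball to the inspection camera

TASK

A bearing ball lies loose in the shallow pocket of a small hand tray and is to be looked at by the inspection camera on the bench. First take away the squeeze bottle that blocks the camera's view and stand it upright on the bench, at least 15 cm from where it stood; then pick up the tray by its upright grip, keep it near level all the way so that the ball never leaves its pocket, and hold it level in the air with the ball centred on the lens axis 7 cm in front of the glass, the ball end towards the lens and the grip straight behind. Finish while still holding it there, still; do not bump the camera, and leave the other things on the bench where they are.

Things in the scene. Friction and masses are not known exactly. Their poses are not given: they have to be found in the camera images.
- camera: Inspection camera fixed on the bench: steel base 100x90x16 mm, post 181 mm tall, black lens barrel 44 mm in diameter, axis level, 120 mm above the bench; barrel top at 142 mm, clamp top 146 mm. Origin: centre of the base's underside. The lens looks along its -x axis, the glass is 60 mm from the origin along -x; z is up.
- focus (a point): The point to be held in view: on the lens axis 70 mm in front of the glass, i.e. at (-130, 0, 120) mm in the camera's frame. The bottle stands within about 20 mm of the spot under it at the start. To the left a bench grinder, 0.32 m tall, fills the bench beyond x = 0.53 for y > 0.12: pass in front of it.
- tray: Loose bare aluminium hand tray, 120x60 mm, about 0.16 kg: floor 6 mm thick, lip 10 mm high. In its middle an upright wooden grip plate, 36 mm along x, 12 mm thick along y, up to 60 mm above the underside (its metal foot, 44x18 mm, to 12 mm). Origin: centre of the underside; +x to the ball pocket's end, z up. Pinch the plate across its 12 mm; a firm grip (30 N) keeps it from pivoting.
- grip (a point): Middle of the grip plate's gripping height: 45 mm above the tray's underside, over its centre.
- pocket (a point): Where the ball's centre is when it sits in the middle of its pocket: (42, 0, 17) mm in the tray's frame. The pocket is a steel ring on the tray floor, 20 mm inside, rim 3 mm high; the ball plays about 2.5 mm in it and climbs out when the tray is tipped by about 40 degrees, or less when it is jerked.
- ball_center (a point): Centre of the loose steel ball, 22 mm in diameter, 43 g, that lies in the tray's pocket.
- bottle: Loose squeeze bottle with ribbed cap before the lens, 125 mm tall, 0.16 kg; body 48 mm wide up to about 80 mm, cap (28 mm wide) from 103 mm. Origin: centre of its underside. Take it across the body 60 to 75 mm up, or by the cap. At x 0.56 to 0.60 the bench is free 15 to 19 cm to the robot's right of focus if focus has y > -0.10, else 15 to 19 cm to its left.
- solder_spool: Bystander, leave alone: spool of solder wire lying flat, 51 mm across, 24 mm high; origin at the centre of its underside.
- pliers: Bystander, leave alone: small pliers lying flat, 145x52x11 mm; origin at the centre of the underside.
- loupe: Bystander, leave alone: eye loupe, 34 mm across, 26 mm high; origin at the centre of its underside.
- tape_roll: Bystander, leave alone: narrow roll of tape lying flat, 45 mm across, 12 mm high; origin at the centre of its underside.
Not all that is in view belongs to the job. Leave any black look-alike of the bottle alone.

How it is judged:
On the way, in this order (a step that is already met when the one before it is completed fails the run):
1. the bottle stands upright on the bench, let go, more than 12 cm (level distance) from under focus, the tray not yet lifted (horizontal distance between bottle and focus above 0.12 m and height (world z) of bottle between -0.008 and 0.008 m and angle between bottle's own z axis and vertical below 0.1 rad and linear speed of bottle below 0.03 m/s and contact force between the fingers and bottle below 0.1 N and height (world z) of tray below 0.02 m), for 0.2 s.
2. the tray is in the robot's grip, its underside more than 30 mm above the bench, the ball in its pocket (height (world z) of tray above 0.03 m and contact force between the fingers and tray above 1 N and distance between ball_center and pocket below 0.01 m), for 0.2 s.
At the end, for the whole second after the job is handed in: Tray held still in the fingers alone, over 70 mm up, level within 0.1 rad, ball in its pocket (10 mm) and within 18 mm of focus, ball end to the lens, tray x within 0.3 rad of camera x, touching neither camera nor bottle; bottle upright on the bench, at rest, let go, over 12 cm from under focus (horizontal distance between bottle and focus above 0.12 m and height (world z) of bottle between -0.008 and 0.008 m and angle between each of bottle, tray's own z axis and vertical below 0.1 rad and linear speed of each of bottle, tray below 0.03 m/s and contact force between each of the fingers, tray and bottle below 0.1 N and distance between ball_center and pocket below 0.01 m and distance between ball_center and focus below 0.018 m and angle between the x axis of tray and the x axis of camera, either way round below 0.3 rad and x of grip in the frame of focus below -0.02 m and contact force between the fingers and tray above 1 N and contact force between tray and camera below 0.1 N and height (world z) of tray above 0.07 m); the arm keeps its last pose, push and grip.
It fails at once if the tray is tipped by more than 0.35 rad (20 degrees) (angle between tray's own z axis and vertical above 0.35 rad).
It fails at once if the ball leaves its pocket (its centre more than 15 mm from pocket) (distance between ball_center and pocket above 0.015 m).
It fails at once if the camera is bumped (more than 3 N) (contact force between camera and anything else above 3 N).
It fails at once if a bystander is moved by more than 3 cm (distance of any of solder_spool, pliers, loupe, tape_roll from where it was at the start of the episode above 0.03 m).
It also fails if it takes over 64 s, if anything falls off the work surface, if the arm or the gripper's body presses on something with over 40 N, if the wrist force passes 120 N, or if a joint passes its speed limit or range.

ROBOT

A 6-joint arm with a two-finger parallel gripper is mounted at the origin on a cart in front of the work surface, level with it; the furniture and walls round the work are solid. World frame = base frame: x ahead of the robot, y to its left, z up, the work surface at z = 0. Lengths are in m, angles in rad, forces in N, time in s.
With the tool pointing down it reaches from about 0.35 to 0.85 m from the base axis. Payload 8.1 kg.
Tool frame: the origin (TCP) lies on the centre line of the jaws, within the pads' length; the fingertips stand 25 mm ahead of it and the grasp point (between the pads) lies 6 mm ahead of it; z points along the fingers, y is the line along which they close (so a half turn about z gives the same grasp; the last joint's range is limited). The gripper opens to 93 mm and grips with 3 to 60 N. Pads are 15 mm wide; open, the fingers measure 128 mm over their backs; the gripper's body (75 mm by 188 mm) begins 65 mm behind the grasp point.
Start: joints at [1.105, 0.13, 1.488, -0, 1.523, -0.085], TCP at [0.223, 0.557, 0.216] pointing down, gripper open.
Joint ranges: [-2.96, 2.96], [-0.89, 2.26], [0.02, 2.5], [-1.34, 4.48], [0, 2.73], [-2.66, 2.66]. Speed limits (rad/s): [2.39, 2.39, 2.79, 3.14, 3.14, 3.14].

INTERFACE

Orientations are given as a unit quaternion [x, y, z, w].
In Python, from rig import get_state, grab_frame, calibration, sign_off gives the robot as it stands.
- The arm moves only by the tool play_rows, never from a script. Its argument "commands" is one flat list of numbers, 5 for each row, row after row: the shift along the world's x, y, z in mm, then the turn about the world's z in degrees, then the finger opening in mm, from 0 to 93. In form: [tx, ty, tz, spin, hand, tx, ty, tz, spin, hand, ...]. A call has 1 to 20 rows; each row is the pose to reach, as a shift and turn from the pose commanded when the call began; what a row does not reach only later rows make up. A row lasts 1/8 s, in which the tool goes at most 62.5 mm and 10.7 degrees, less where a joint would pass 70% of its speed; a pose out of reach is approached as far as the arm can. A call with a gripper value outside its range is refused whole. The fingers move at their own pace and stop on an object; "grip_force" is the grip in N (left out, the last holds). Time passes only in rows, so rows that repeat a pose let the fingers close. It gives the time, the measured TCP pose, the force, the opening and the grip force at its end, in the units of the state.
- get_state(): the state, without advancing time (a new reading comes with each control period).
- grab_frame(name): name is "scene" or "side" or "wrist"; returns (picture, depth): 384x512x3 uint8, red, green, blue; 384x512 float32, m along the optical axis (not along the pixel's ray), 0 where there is no reading.
- calibration(name): a dict with "camera_matrix" (3x3 intrinsics, pixels), "pose" (4x4, takes a point from camera to world coordinates); the wrist camera has in their place "tool_from_camera" (4x4, takes a point from camera to tool coordinates, whose origin is the TCP and whose axes are the flange's). Camera axes: x right, y up, looking along -z (the intrinsics and any distortion apply to the point x, -y, -z); pixel columns grow to the right and rows downward; lengths in m; the calibration is good to about 2 mm. A picture is of the moment at which its call begins: read the wrist's pose just before it. calibration takes no time and is no camera call.
- sign_off(): hands the job in; it is judged then, once.
The state is a dict: "clock": time; "qpos": joint angles; "joint_vel": joint speeds; "tau": joint torques, N m; "tool_pos": TCP position; "ee_rot": TCP orientation; "ft_force": force on the tool from outside, world axes, zero at the start; "wrist_torque": the same for the moment, N m; "opening": opening from 0.0 (shut) to 1.0 (fully open); "gripper_force": force on a finger pad.
Only numpy, scipy, OpenCV 4.12 (cv2) and the standard library are available. Lean on these libraries where they do the work, as an engineer would, in place of code of your own. Each camera call takes 0.05 s, during which the arm holds its last target. There are 200 camera calls.

## Working session

There is one attempt and no reset: what is moved stays moved. The work goes in short steps, Python scripts to look and compute and a tool call to move; the robot and the scene stay as the last step left them, time stands still between calls to the robot, and variables do not carry over. Pictures are saved under pics/ and viewed, at most 10 in all, crops included, and the job is handed in when it is done.

Besides the shell and the picture viewer there is one more tool, called as name(argument=value, ...), one argument or row to a line, values as JSON. play_rows: Moves the arm, as the interface text tells. Its arguments: {"type":"object","properties":{"commands":{"type":"array"},"grip_force":{"type":"number"}},"required":["commands"]}

```bash
mkdir -p pics; cat > h.py <<'E'
import numpy as np, cv2
from rig import *
def cloud(n):
    im,d=grab_frame(n); c=calibration(n); K=np.array(c["camera_matrix"])
    if n=="wrist":
        raise SystemExit
    T=np.array(c["pose"])
    return im,d,world(d,K,T)
def world(d,K,T):
    v,u=np.mgrid[0:d.shape[0],0:d.shape[1]]
    p=np.stack([(u-K[0,2])/K[0,0]*d,-(v-K[1,2])/K[1,1]*d,-d],-1)
    return p@T[:3,:3].T+T[:3,3]
E
python3 - <<'E'
from h import *
for n in("scene","side"):
    im,d,P=cloud(n); np.savez(n,im=im,d=d,P=P)
    cv2.imwrite(f"pics/{n}0.png",cv2.resize(im[...,::-1],(768,576)))
    c=calibration(n); print({k:np.round(v,3).tolist() for k,v in c.items()})
s=get_state();print(s)
E
```

```text
{'camera_matrix': [[441.946, 0.0, 260.122], [0.0, 441.946, 186.029], [0.0, 0.0, 1.0]], 'pose': [[0.484, 0.451, -0.75, -0.592], [-0.875, 0.269, -0.403, -0.629], [0.02, 0.851, 0.525, 0.907], [0.0, 0.0, 0.0, 1.0]]}
{'camera_matrix': [[403.857, 0.0, 255.486], [0.0, 403.857, 185.416], [0.0, 0.0, 1.0]], 'pose': [[0.811, 0.358, -0.463, 0.046], [-0.585, 0.515, -0.626, -0.738], [0.014, 0.779, 0.627, 0.841], [0.0, 0.0, 0.0, 1.0]]}
{'clock': 0.1, 'qpos': array([ 1.10461903e+00,  1.31076030e-01,  1.48913300e+00, -3.71875699e-05,
        1.52298215e+00, -8.54152708e-02]), 'joint_vel': array([ 0.00030636, -0.0012197 , -0.00127113, -0.00080865,  0.0004865 ,
        0.0006275 ]), 'tau': array([ 9.68439526e-04, -5.61334097e+01, -4.93100452e+01,  7.70455878e-02,
        2.90578755e-02, -1.05971717e-04]), 'tool_pos': array([0.22275443, 0.55658484, 0.21491861]), 'ee_rot': array([ 1.89232091e-01,  9.81932063e-01, -7.74113800e-04, -1.99779535e-04]), 'ft_force': array([ 0.24422471, -0.1671596 ,  0.31091566]), 'wrist_torque': array([-0.0200249 , -0.04844558, -0.00646679]), 'gripper_force': 0.0, 'opening': 1.0012690031810576}
```

View pics/scene0.png

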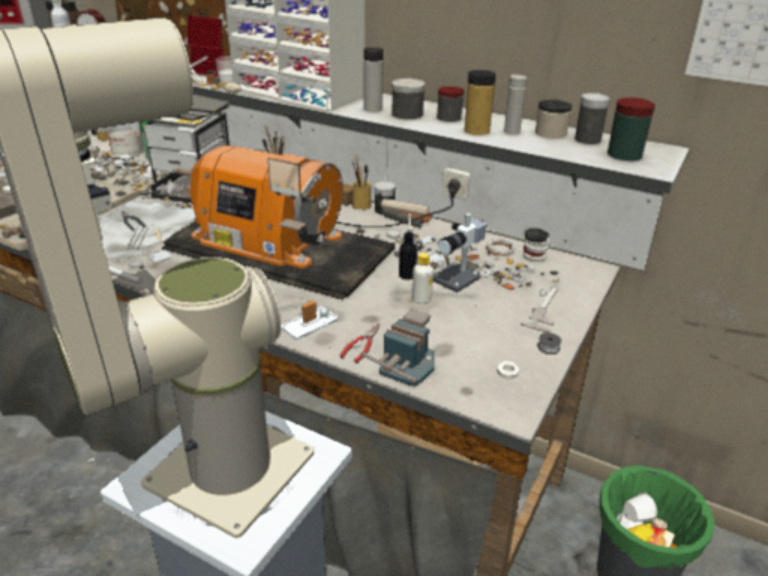

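View pics/side0.png

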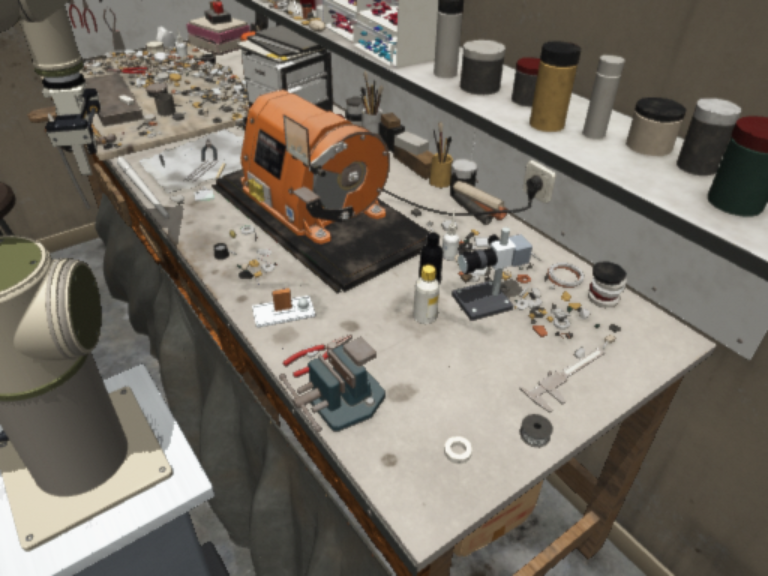

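The white bottle with the yellow cap is at side (427,295), with its black look-alike behind it at (431,255). The tray is at (283,305) with the ball on its right end. The camera is at (487,275), the vise at (340,380). Next I'll build a metric top-down map.

```bash
python3 - <<'E'
from h import *
S=0.0015; x0,x1,y0,y1=.3,.9,-.5,.4
H=int((x1-x0)/S);W=int((y1-y0)/S)
out=[]
for n in("side","scene"):
    f=np.load(n+".npz");P=f["P"]
    big=cv2.resize(f["im"],None,fx=3,fy=3); PB=cv2.resize(P.astype(np.float32),None,fx=3,fy=3,interpolation=cv2.INTER_NEAREST)
    # linear within, nearest across edges
    PL=cv2.resize(P.astype(np.float32),None,fx=3,fy=3); ok=np.linalg.norm(PL-PB,axis=-1)<.006
    p=PL[ok];c=big[ok]; m=(p[:,0]>x0)&(p[:,0]<x1)&(p[:,1]>y0)&(p[:,1]<y1)&(p[:,2]<.4)&(p[:,2]>-.03)
    p=p[m];c=c[m];o=np.argsort(p[:,2]);p=p[o];c=c[o]
    img=np.zeros((H,W,3),np.uint8)
    img[np.clip(((x1-p[:,0])/S).astype(int),0,H-1),np.clip(((y1-p[:,1])/S).astype(int),0,W-1)]=c
    out.append(img[...,::-1])
    flat=p[(abs(p[:,2])<.01)]; print(n,"bench z",np.median(flat[:,2]))
    d=f["P"];im=f["im"].astype(int)
    hsv=cv2.cvtColor(f["im"],cv2.COLOR_RGB2HSV)
    yel=(hsv[...,0]>20)&(hsv[...,0]<33)&(hsv[...,1]>150)&(hsv[...,2]>100)&(d[...,2]>.095)&(d[...,2]<.135)&(d[...,0]<.75)&(d[...,0]>.4)&(d[...,1]<.2)
    q=d[yel];print("cap",len(q),q.mean(0).round(4),q.min(0).round(3),q.max(0).round(3))
    org=(hsv[...,0]<16)&(hsv[...,1]>120)&(d[...,2]>.015)&(d[...,2]<.075)&(d[...,0]<.55)&(d[...,0]>.3)&(abs(d[...,1])<.25)
    q=d[org];print("grip",len(q),q.mean(0).round(4),q.min(0).round(3),q.max(0).round(3))
    t=q[q[:,2]>.055];print("griptop",len(t),t.mean(0).round(4) if len(t) else '')
for i,n in enumerate(("side","scene")):
    for k in range(0,H,67): cv2.putText(out[i],f"{x1-k*S:.2f}",(0,k+4),0,.35,(0,255,255))
    for k in range(0,W,100): cv2.putText(out[i],f"{y1-k*S:.2f}",(k,395),0,.35,(0,255,255))
    cv2.imwrite(f"pics/top_{n}.png",out[i])
E
```

```text
side bench z -0.0003682255
cap 44 [ 0.6574 -0.0536  0.1164] [ 0.65  -0.061  0.105] [ 0.67  -0.04   0.126]
grip 128 [0.4292 0.1243 0.0414] [0.414 0.116 0.016] [0.444 0.136 0.062]
griptop 29 [0.4288 0.1263 0.0585]
scene bench z -0.0007313055
cap 37 [ 0.6548 -0.0485  0.1186] [ 0.644 -0.059  0.106] [ 0.67  -0.035  0.127]
grip 86 [0.4241 0.1254 0.0436] [ 0.409 -0.031  0.016] [0.442 0.137 0.062]
griptop 22 [0.4263 0.1288 0.0584]Traceback (most recent call last):
  File "<stdin>", line 24, in <module>
cv2.error: OpenCV(4.12.0) :-1: error: (-5:Bad argument) in function 'putText'
> Overload resolution failed:
>  - Layout of the output array img is incompatible with cv::Mat
>  - Expected Ptr<cv::UMat> for argument 'img'
```

```bash
python3 - <<'E'
from h import *
S=0.0015; x0,x1,y0,y1=.3,.9,-.5,.4
H=int((x1-x0)/S);W=int((y1-y0)/S)
img=np.zeros((H,W,3),np.uint8)
for n in("scene","side"):
    f=np.load(n+".npz");P=f["P"].astype(np.float32)
    big=cv2.resize(f["im"],None,fx=3,fy=3); PB=cv2.resize(P,None,fx=3,fy=3,interpolation=cv2.INTER_NEAREST)
    PL=cv2.resize(P,None,fx=3,fy=3); ok=np.linalg.norm(PL-PB,axis=-1)<.006
    p=PL[ok];c=big[ok]; m=(p[:,0]>x0)&(p[:,0]<x1)&(p[:,1]>y0)&(p[:,1]<y1)&(p[:,2]<.4)&(p[:,2]>-.03)
    p=p[m];c=c[m];o=np.argsort(p[:,2]);p=p[o];c=c[o]
    img[np.clip(((x1-p[:,0])/S).astype(int),0,H-1),np.clip(((y1-p[:,1])/S).astype(int),0,W-1)]=c[:,::-1]
    d=P
    # camera: base top layer and barrel
    roi=(d[...,0]>.62)&(d[...,0]<.92)&(d[...,1]>-.25)&(d[...,1]<.02)
    b=d[roi&(d[...,2]>.010)&(d[...,2]<.021)]
    r=cv2.minAreaRect(b[:,:2]*1000); print(n,"base",len(b),r)
    hsv=cv2.cvtColor(f["im"],cv2.COLOR_RGB2HSV)
    for lo,hi in((.09,.145),(.15,.19)):
        q=d[roi&(d[...,2]>lo)&(d[...,2]<hi)]; print(lo,len(q),np.percentile(q,[2,50,98],axis=0).round(3).tolist())
    t=d[(d[...,0]>.36)&(d[...,0]<.5)&(d[...,1]>.04)&(d[...,1]<.2)&(d[...,2]>.004)&(d[...,2]<.02)]
    print("tray",len(t),cv2.minAreaRect(t[:,:2]*1000))
for k in range(0,H,67): cv2.putText(img,f"{x1-k*S:.2f}",(0,k+4),0,.35,(0,255,255))
for k in range(0,W,100): cv2.putText(img,f"{y1-k*S:.2f}",(k,395),0,.35,(0,255,255))
cv2.imwrite("pics/top.png",img)
E
```

```text
scene base 424 ((821.5655517578125, -66.36918640136719), (190.39047241210938, 342.5827941894531), 57.191593170166016)
0.09 524 [[0.646, -0.121, 0.092], [0.768, -0.085, 0.125], [0.862, -0.035, 0.144]]
0.15 34 [[0.806, -0.096, 0.151], [0.812, -0.09, 0.169], [0.82, -0.082, 0.181]]
tray 286 ((426.3038024902344, 103.92056274414062), (130.67677307128906, 126.74561309814453), 84.51341247558594)
side base 799 ((810.3739624023438, -70.94137573242188), (172.84799194335938, 317.7415771484375), 56.398983001708984)
0.09 943 [[0.65, -0.123, 0.092], [0.787, -0.09, 0.127], [0.864, -0.039, 0.144]]
0.15 59 [[0.808, -0.098, 0.152], [0.814, -0.093, 0.169], [0.823, -0.084, 0.182]]
tray 427 ((429.658447265625, 112.78730773925781), (150.2553253173828, 127.48841857910156), 87.87557220458984)
```

View pics/top.png

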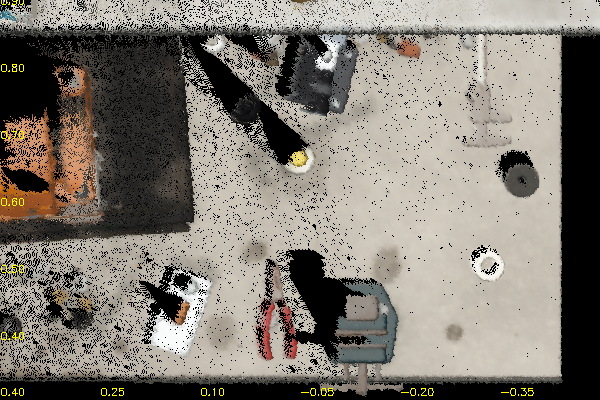

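play_rows(
  commands=[20,-30,30,0,93,45,-75,60,0,93,65,-125,84,0,93,85,-180,84,0,93,110,-235,84,0,93,130,-285,84,0,93,150,-335,84,0,93,170,-380,84,0,93,185,-410,84,0,93,197,-427,84,0,93,197,-427,84,0,93,197,-427,84,0,93,197,-427,84,0,93],
)

```text
clock: 1.72
tool_pos: [0.4196, 0.1308, 0.2998]
ee_rot: [0.189, 0.982, 0.0, -0.0]
ft_force: [0.5, -0.6, -1.5]
opening: 1.0
gripper_force: 0.0
```

```bash
cat >> h.py <<'E'
from scipy.spatial.transform import Rotation as R
def wrist(tag):
    s=get_state(); im,d=grab_frame("wrist"); c=calibration("wrist")
    T=np.eye(4);T[:3,:3]=R.from_quat(s["ee_rot"]).as_matrix();T[:3,3]=s["tool_pos"]
    P=world(d,np.array(c["camera_matrix"]),T@np.array(c["tool_from_camera"]))
    cv2.imwrite(f"pics/{tag}.png",im[...,::-1]); np.savez(tag,im=im,d=d,P=P)
    print(s["clock"],s["tool_pos"].round(4),R.from_quat(s["ee_rot"]).as_matrix()[:,1].round(3),s["qpos"].round(2))
    return im,d,P
E
python3 - <<'E'
from h import *
wrist("w1"); print(np.round(calibration("wrist")["tool_from_camera"],3))
E
```

```text
1.725 [0.4196 0.1308 0.2998] [0.371 0.929 0.   ] [ 0.19 -0.33  1.77  0.    1.71 -1.01]
[[ 0.001  0.955  0.296  0.083]
 [ 1.    -0.001 -0.001  0.   ]
 [-0.001  0.296 -0.955 -0.169]
 [ 0.     0.     0.     1.   ]]
```

View pics/w1.png

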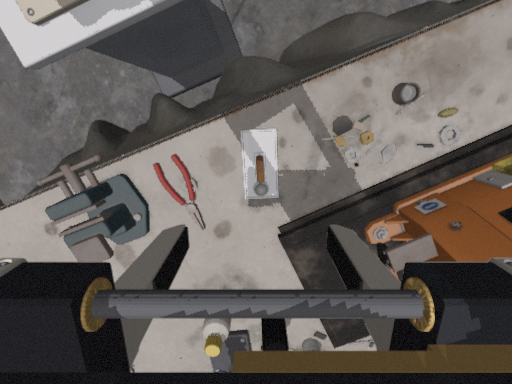

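The wrist view shows the tray at (260,163) with the grip along its length and the ball at (261,188), almost aligned with the jaws. I'll fit its pose numerically.

```bash
cat > fit.py <<'E'
from h import *
def tray(tag,cx,cy,zo=0):
    P=np.load(tag+".npz")["P"]; im=np.load(tag+".npz")["im"]
    near=(np.hypot(P[...,0]-cx,P[...,1]-cy)<.085)
    hsv=cv2.cvtColor(im,cv2.COLOR_RGB2HSV)
    m=near&(P[...,2]>zo+.004)&(P[...,2]<zo+.03)
    n,l,st,ce=cv2.connectedComponentsWithStats(m.astype(np.uint8)); k=1+np.argmax(st[1:,4])
    q=P[l==k]; r=cv2.minAreaRect((q[:,:2]*1000).astype(np.float32)); print("tray rect",np.round(r[0],1),np.round(r[1],1),round(r[2],1),"z",np.percentile(q[:,2],[5,50,95]).round(4))
    g=P[near&(hsv[...,1]>110)&(hsv[...,0]<20)&(P[...,2]>zo+.05)]; r=cv2.minAreaRect((g[:,:2]*1000).astype(np.float32)); print("grip",len(g),np.round(r[0],1),np.round(r[1],1),round(r[2],1),"ztop",np.median(g[:,2]).round(4))
    return P,im
E
python3 - <<'E'
from fit import *
P,im=tray("w1",.43,.125)
q=P[180:198,250:272].reshape(-1,3); q=q[q[:,2]>.02]; print("ball top",len(q),q[q[:,2]>q[:,2].max()-.004].mean(0).round(4))
b=P[(abs(P[...,2])<.01)&(P[...,0]>.35)];print("bench z",np.median(b[:,2]))
E
```

```text
tray rect [431.8 131.8] [ 60.  120.5] 71.3 z [0.0047 0.0064 0.0203]
grip 6517 [416.9 137.6] [128.  61.] 68.2 ztop 0.4147
ball top 133 [0.3426 0.1619 0.4685]
bench z 0.0001387050355639574
```

play_rows(
  commands=[0,-40,15,3,93,0,-90,30,3,93,20,-135,50,3,93,60,-165,50,3,93,110,-180,50,3,93,160,-180,50,3,93,210,-180,50,3,93,255,-180,50,3,93,285,-180,50,3,93,300,-180,50,3,93,300,-180,50,3,93,300,-180,50,3,93,300,-180,50,3,93],
)

```text
clock: 3.4
tool_pos: [0.7195, -0.0498, 0.3506]
ee_rot: [0.163, 0.987, -0.0, 0.0]
ft_force: [-0.0, -0.2, -0.6]
opening: 1.003
gripper_force: 0.0
```

```bash
python3 - <<'E'
from h import *
im,d,P=wrist("w2")
E
```

```text
3.4 [ 0.7195 -0.0498  0.3506] [0.322 0.947 0.   ] [-0.14  0.47  0.83 -0.    1.83 -1.38]
```

View pics/w2.png

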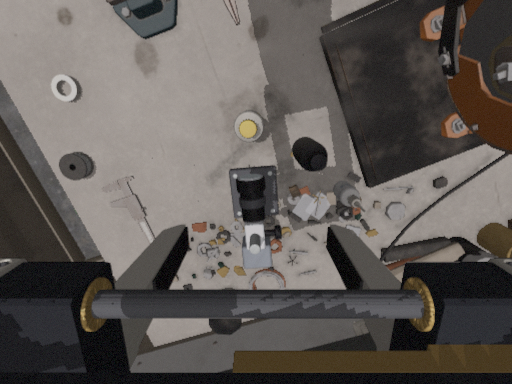

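Bottle at (248,128), inspection camera base around (254,193) with the barrel pointing up the image to the bottle, black look-alike at (312,153).

```bash
python3 - <<'E'
from h import *
f=np.load("w2.npz");P=f["P"];im=f["im"]
hsv=cv2.cvtColor(im,cv2.COLOR_RGB2HSV)
def box(v0,v1,u0,u1,lo,hi):
    q=P[v0:v1,u0:u1].reshape(-1,3); return q[(q[:,2]>lo)&(q[:,2]<hi)]
q=box(160,225,222,285,.010,.022); r=cv2.minAreaRect((q[:,:2]*1000).astype(np.float32)); print("base",len(q),np.round(r[0],1),np.round(r[1],1),r[2])
print(np.percentile(q[:,2],[5,50,95]))
q=box(165,225,225,285,.105,.150); print("barrel",len(q),np.percentile(q,[1,50,99],axis=0).round(4).tolist())
top=box(165,225,225,285,.125,.150)
mu=top[:,:2].mean(0);w,v=np.linalg.eigh(np.cov((top[:,:2]-mu).T));print(mu,np.degrees(np.arctan2(v[1,1],v[0,1])))
q=box(220,262,235,280,.172,.19); print("post",len(q),q.mean(0))
for z0,z1 in((.09,.104),(.108,.135),):
    q=box(105,150,228,272,z0,z1); (c,rad)=cv2.minEnclosingCircle((q[:,:2]*1000).astype(np.float32)); print("bottle",z0,len(q),c,rad)
q=box(105,150,228,272,.03,.135);c,rad=cv2.minEnclosingCircle((q[:,:2]*1000).astype(np.float32));print("bottle all",c,rad)
# base mask outline, full-component
q=P[(abs(P[...,2])<.006)&(P[...,0]>.35)];print(np.median(q[:,2]))
E
```

```text
base 1161 [788.7 -78.6] [90.  99.2] 76.11687469482422
[0.01324515 0.01580186 0.01790977]
barrel 1251 [[0.7284, -0.0943, 0.1112], [0.7595, -0.0712, 0.1361], [0.8003, -0.0472, 0.1426]]
[ 0.76213368 -0.07175609] 166.31065553293215
post 113 [ 0.81624632 -0.08561469  0.17947743]
bottle 0.09 308 (663.6064453125, -44.09525680541992) 21.622819900512695
bottle 0.108 269 (663.7778930664062, -43.942138671875) 13.534926414489746
bottle all (663.12353515625, -44.09519958496094) 23.95307731628418
-5.4902459797723235e-05
```

play_rows(
  commands=[-30,3,0,0,93,-56,6,-30,0,93,-56,6,-80,0,93,-56,6,-130,0,93,-56,6,-170,0,93,-56,6,-200,0,93,-56,6,-230,0,93,-56,6,-255,0,93,-56,6,-270,0,93,-56,6,-270,0,93,-56,6,-270,0,93,-56,6,-270,0,30,-56,6,-270,0,30,-56,6,-270,0,30,-56,6,-270,0,30,-56,6,-270,0,30,-56,6,-270,0,30,-56,6,-270,0,30],
  grip_force=25,
)

```text
clock: 5.7
tool_pos: [0.6639, -0.044, 0.0797]
ee_rot: [0.163, 0.987, -0.0, -0.0]
ft_force: [1.0, -0.1, -1.1]
opening: 0.475
gripper_force: 24.7
```

play_rows(
  commands=[0,0,20,0,30,0,0,50,0,30,-10,-20,60,0,30,-25,-60,60,0,30,-45,-105,60,0,30,-62,-145,60,0,30,-72,-165,60,0,30,-74,-171,60,0,30,-74,-171,50,0,30,-74,-171,30,0,30,-74,-171,15,0,30,-74,-171,6,0,30,-74,-171,1,0,30,-74,-171,0,0,30,-74,-171,0,0,30],
)

```text
clock: 7.58
tool_pos: [0.5903, -0.2152, 0.0803]
ee_rot: [0.164, 0.987, -0.0, 0.0]
ft_force: [0.5, -0.5, -1.3]
opening: 0.473
gripper_force: 24.6
```

play_rows(
  commands=[0,0,0,0,93,0,0,0,0,93,0,0,0,0,93,0,0,0,0,93,0,0,0,0,93,0,0,0,0,93,0,0,10,0,93,0,0,40,0,93,0,0,80,0,93,0,0,130,0,93,0,0,180,0,93,0,0,230,0,93,0,0,260,0,93,-50,0,270,0,93,-70,0,270,0,93,-70,0,270,0,93,-70,0,270,0,93],
)

```text
clock: 9.7
tool_pos: [0.5204, -0.2149, 0.3501]
ee_rot: [0.163, 0.987, 0.0, 0.0]
ft_force: [0.5, -0.5, -0.2]
opening: 1.001
gripper_force: 0.0
```

```bash
python3 - <<'E'
from h import *
im,d,P=wrist("w3")
im,d,P=cloud("side")
m=(abs(P[...,0]-.59)<.05)&(abs(P[...,1]+.215)<.05)&(P[...,2]>.02)&(P[...,2]<.14)
q=P[m];print(len(q),q.min(0),q.max(0))
for a,b in((.02,.06),(.105,.12)):
    t=q[(q[:,2]>a)&(q[:,2]<b)];print(t.mean(0))
E
```

```text
9.7 [ 0.5204 -0.2149  0.3501] [0.323 0.947 0.   ] [-0.48  0.01  1.37  0.    1.76 -1.73]
574 [ 0.56398483 -0.24363274  0.02000541] [ 0.60770757 -0.19958681  0.1277338 ]
[ 0.5757217  -0.23056255  0.04027838]
[ 0.5839411  -0.22502988  0.11258171]
```

play_rows(
  commands=[-20,30,0,0,93,-40,75,0,0,93,-60,125,0,0,93,-80,175,0,0,93,-90,225,0,0,93,-90,270,-20,0,93,-90,310,-45,0,93,-90,335,-60,0,93,-90,345,-70,0,93,-90,345,-70,0,93,-90,345,-70,0,93,-90,345,-70,0,93],
)

```text
clock: 11.3
tool_pos: [0.4306, 0.1293, 0.2807]
ee_rot: [0.164, 0.986, 0.0, 0.001]
ft_force: [-0.0, -0.5, -0.4]
opening: 1.0
gripper_force: 0.0
```

```bash
sed -i 's/(P\[...,2\]>zo+.05)\]/(P[...,2]>zo+.05)\&(P[...,2]<zo+.08)]/' fit.py; python3 - <<'E'
from fit import *
wrist("w4")
for t in("w1","w4"):
    P,im=tray(t,.432,.13)
    m=(np.hypot(P[...,0]-.471,P[...,1]-.118)<.016)&(P[...,2]>.022)&(P[...,2]<.035); q=P[m]; print("ball",len(q),q.mean(0).round(4),q.max(0))
E
```

```text
11.3 [0.4306 0.1293 0.2807] [0.324 0.946 0.001] [ 0.18 -0.3   1.78 -0.    1.66 -1.06]
tray rect [431.8 131.8] [ 60.  120.5] 71.3 z [0.0047 0.0064 0.0203]
grip 136 [429.9 132.2] [ 9.3 32.8] 68.6 ztop 0.0597
ball 90 [0.4695 0.1184 0.0255] [0.47881701 0.12795154 0.02898513]
tray rect [431.1 132.1] [ 60. 119.] 71.2 z [0.0048 0.0064 0.0208]
grip 160 [429.8 131.8] [ 8.8 32.8] 71.3 ztop 0.0597
ball 106 [0.4695 0.1185 0.0252] [0.47938131 0.12816199 0.02903676]
```

View pics/w4.png

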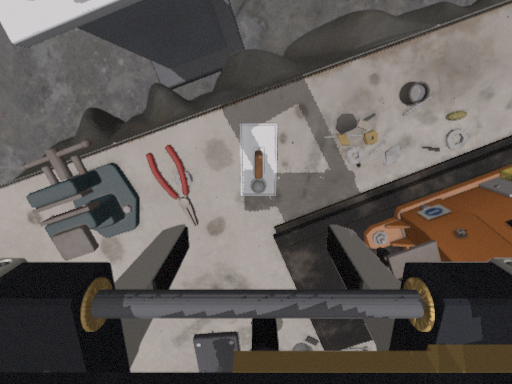

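play_rows(
  commands=[1,3,-40,0,70,1,3,-90,0,60,1,3,-135,0,50,1,3,-170,0,50,1,3,-195,0,50,1,3,-215,0,50,1,3,-225,0,50,1,3,-229,0,50,1,3,-229,0,40,1,3,-229,0,30,1,3,-229,0,22,1,3,-229,0,18,1,3,-229,0,15,1,3,-229,0,12,1,3,-229,0,8,1,3,-229,0,4,1,3,-229,0,0],
  grip_force=8,
)

```text
clock: 13.48
tool_pos: [0.4309, 0.1331, 0.0507]
ee_rot: [0.163, 0.987, 0.0, -0.0]
ft_force: [-0.3, -0.9, -0.1]
opening: 0.127
gripper_force: 8.0
```

play_rows(
  commands=[0,0,0,0,0,0,0,0,0,0,0,0,0,0,0,0,0,0,0,0,0,0,1,0,0,0,0,3,0,0,0,0,6,0,0,0,0,10,0,0,0,0,15,0,0,0,0,21,0,0,0,0,28,0,0,0,0,36,0,0,0,0,43,0,0,0,0,48,0,0,0,0,51,0,0,0,0,52,0,0,0,0,52,0,0],
  grip_force=38,
)

```text
clock: 15.6
tool_pos: [0.4309, 0.133, 0.1027]
ee_rot: [0.163, 0.987, -0.0, -0.0]
ft_force: [-0.0, 0.2, -1.6]
opening: 0.125
gripper_force: 37.9
```

```bash
python3 - <<'E'
from fit import *
wrist("w5")
P=np.load("w5.npz")["P"]
im,d,S=cloud("side"); np.savez("s5",im=im,d=d,P=S)
cv2.imwrite("pics/s5.png",cv2.resize(im[150:260,130:310,::-1],None,fx=4,fy=4,interpolation=cv2.INTER_CUBIC))
P,im=tray("s5",.432,.13,.052)
E
```

```text
15.6 [0.4309 0.133  0.1027] [ 0.323  0.947 -0.   ] [ 0.19 -0.2   2.02  0.    1.32 -1.06]
tray rect [431. 129.] [ 65.5 119.9] 71.6 z [0.0568 0.06   0.0776]
grip 19 [430.8 128.2] [ 8.5 33.9] 72.3 ztop 0.1102
```

View pics/s5.png

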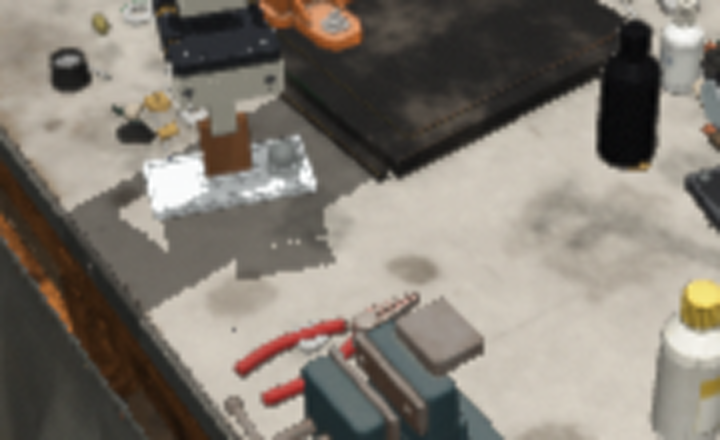

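play_rows(
  commands=[0,-1,1,0,0,0,-4,3,0.2,0,0,-9,6,0.5,0,0,-16,10,0.8,0,0,-24,14,1.1,0,0,-33,18,1.5,0,0,-43,22,1.9,0,0,-53,26,2.3,0,0,-63,30,2.7,0,0,-73,34,3.1,0,0,-83,38,3.5,0,0,-92,42,3.9,0,0,-100,45,4.3,0,0,-106,48,4.6,0,0,-110,50,4.8,0,0,-113,51,5,0,0,-115,51,5,0,0,-115,51,5,0],
)

```text
clock: 17.95
tool_pos: [0.4309, 0.018, 0.1537]
ee_rot: [0.12, 0.993, 0.0, -0.0]
ft_force: [0.5, -0.9, -2.8]
opening: 0.121
gripper_force: 37.9
```

play_rows(
  commands=[1,0,0,0,0,4,-1,0,0,0,9,-3,0,0,0,16,-5,0,0,0,25,-7,0,0,0,36,-10,0,0,0,49,-14,0,0,0,63,-18,0,0,0,77,-22,0,0,0,91,-26,0,0,0,105,-30,0,0,0,119,-34,0,0,0,133,-38,0,0,0,146,-42,0,0,0,158,-46,0,0,0,168,-49,0,0,0,175,-51,0,0,0,179,-52,0,0,0,181,-53,0,0,0,181,-53,0,0,0],
)

```text
clock: 20.45
tool_pos: [0.6119, -0.035, 0.1539]
ee_rot: [0.12, 0.993, -0.0, -0.0]
ft_force: [-0.2, 1.1, -1.9]
opening: 0.124
gripper_force: 37.9
```

```bash
python3 - <<'E'
from fit import *
wrist("w6")
for n in("side","scene"):
    im,d,S=cloud(n); np.savez(n+"6",im=im,d=d,P=S)
    cv2.imwrite(f"pics/{n}6.png",cv2.resize(im[120:260,200:380,::-1],None,fx=4,fy=4,interpolation=cv2.INTER_CUBIC))
    try: tray(n+"6",.611,-.035,.103)
    except Exception as e: print(e)
    b=S[(np.hypot(S[...,0]-.652,S[...,1]+.045)<.014)&(S[...,2]>.119)&(S[...,2]<.14)];print("ballpts",len(b),b.mean(0))
E
```

```text
20.45 [ 0.6119 -0.035   0.1539] [ 0.239  0.971 -0.   ] [-0.14  0.2   1.52 -0.    1.42 -1.47]
tray rect [611.6 -38.9] [ 65.3 121.5] 77.0 z [0.1079 0.111  0.1278]
grip 18 [599.3 -34.9] [18.3  8.4] 53.4 ztop 0.1618
ballpts 38 [ 0.65098412 -0.04936998  0.12585419]
tray rect [608.7 -38.4] [ 62.4 121.8] 74.8 z [0.1078 0.1112 0.128 ]
grip 13 [597.9 -31.2] [23.7  7. ] 27.4 ztop 0.1611
ballpts 18 [ 0.64919855 -0.04633695  0.12615296]
```

View pics/side6.png

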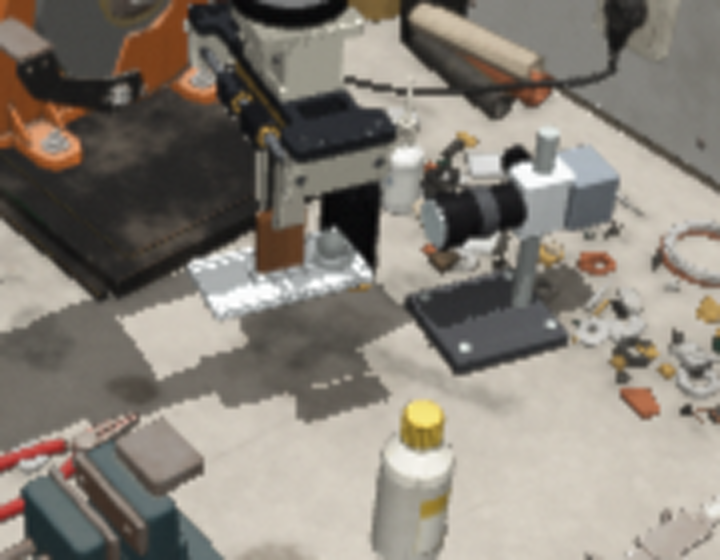

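play_rows(
  commands=[1,0,0,0,0,3,0,0,0,0,6,0,0,0,0,9,-1,-1,0,0,10,-1,-1,0,0,10,-1,-1,0,0,10,-1,-1,0,0,10,-1,-1,0,0,10,-1,-1,0,0,10,-1,-1,0,0,10,-1,-1,0,0,10,-1,-1,0,0],
)

```text
clock: 22.1
tool_pos: [0.622, -0.036, 0.1528]
ee_rot: [0.12, 0.993, -0.0, -0.0]
ft_force: [0.5, 0.6, -2.1]
opening: 0.12
gripper_force: 37.9
```

```bash
python3 - <<'E'
from fit import *
wrist("w7")
for n in("side","scene"):
    im,d,S=cloud(n); np.savez(n+"7",im=im,d=d,P=S)
    tray(n+"7",.6217,-.038,.102)
    b=S[(np.hypot(S[...,0]-.6625,S[...,1]+.0475)<.014)&(S[...,2]>.118)&(S[...,2]<.14)];print("ballpts",len(b),b.mean(0),b.max(0))
s=get_state();print(s["joint_vel"].round(4),s["gripper_force"])
sign_off()
E
```

```text
22.1 [ 0.622  -0.036   0.1528] [ 0.239  0.971 -0.   ] [-0.14  0.23  1.5  -0.    1.42 -1.47]
tray rect [621.  -40.5] [ 63.6 120.9] 76.4 z [0.1069 0.1102 0.1273]
grip 20 [608.8 -36.1] [ 9.6 10.5] 16.3 ztop 0.1582
ballpts 36 [ 0.66085119 -0.0506843   0.1253683 ] [ 0.67199414 -0.04077181  0.13063761]
tray rect [618.8 -39.3] [ 66.8 123.2] 75.0 z [0.1065 0.1103 0.1273]
grip 15 [611.2 -32.1] [24.   7.2] 27.7 ztop 0.1607
ballpts 23 [ 0.6583794  -0.0472803   0.12374137] [ 0.66884771 -0.03653269  0.13110712]
[ 0.0011 -0.0014  0.001  -0.0001  0.0001  0.002 ] 37.92713284492493
the job is handed in; nothing more can be done
```

I've handed the job in at about 22 s. The bottle stands upright about 18 cm from under the focus. The tray is held still and level, with the ball in its pocket and within about 5 mm of the focus by the camera measurements. The final verdict was not shown to me.

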